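# Open the resin canister whose thread hand nobody marked

### The arm

A 6-joint arm with a two-finger parallel gripper is mounted at the origin on a cart in front of the work surface, level with it; the furniture and walls round the work are solid. World frame = base frame: x ahead of the robot, y to its left, z up, the work surface at z = 0. Lengths are in mm, angles in rad, forces in N, time in s.
With the tool pointing down it reaches from about 275 to 750 mm from the base axis. Payload 10.2 kg.
Tool frame: the origin (TCP) lies on the centre line of the jaws, within the pads' length; the fingertips stand 19 mm ahead of it and the grasp point (between the pads) is the TCP; z points along the fingers, y is the line along which they close (so a half turn about z gives the same grasp; the last joint's range is limited). The gripper opens to 85 mm and grips with 20 to 120 N. Pads are 22 mm wide; open, the fingers measure 114 mm over their backs; the gripper's body (76 mm by 85 mm) begins 54 mm behind the grasp point. The pads swing forward as they close: fully open they stand 13 mm farther back than shut.
Start: joints at [1.03, 0.313, 1.498, -0, 1.331, -0.223], TCP at [164.064, 498.713, 250.294] pointing down, gripper open.
Joint ranges: [-2.94, 2.94], [-0.97, 2.17], [0.19, 2.56], [-1.23, 4.37], [0.02, 3.11], [-2.88, 2.88]. Speed limits (rad/s): [2.39, 2.39, 3.01, 3.14, 3.14, 3.14].

### API

Orientations are given as a unit quaternion [w, x, y, z].
In Python, from rig import sense, capture, finish_job, regions_of, mark_of gives the robot as it stands.
- The arm moves only by the tool jog_arm, never from a script. Its argument "series" is text: rows parted by semicolons, each of 7 numbers parted by spaces: the shift along the tool's x, y, z in units of 0.4 m (1.0 is 0.4 m), then the turn, a rotation vector about the tool's x, y, z in units of pi/2 rad (1.0 is pi/2 rad), then the opening, from -1 (shut) to 1 (fully open). A call has 1 to 20 rows; each row is the pose to reach, as a shift and turn from the pose commanded when the call began, along the tool's axes at that moment; what a row does not reach only later rows make up. A row lasts 1/8 s, in which the tool goes at most 62.5 mm and 10.7 degrees, less where a joint would pass 70% of its speed; a pose out of reach is approached as far as the arm can. A call with a number of a shift or a turn outside -1 to 1 is refused whole. A call with a gripper value outside its range is refused whole. The fingers move at their own pace and stop on an object; "grip_force" is the grip in N (left out, the last holds). Time passes only in rows, so rows that repeat a pose let the fingers close. It gives the time, the measured TCP pose, the force, the opening and the grip force at its end, in the units of the state.
- sense(): the state, without advancing time (a new reading comes with each control period).
- capture(name): name is "scene" or "side" or "wrist"; returns a dict with "img" (400x640x3 uint8, red, green, blue), "intrinsics" (3x3 intrinsics, pixels), "R" (3x3) and "t" (3): a world point X has camera coordinates R X + t. Camera axes: x right, y down, z forward; pixel columns grow to the right and rows downward; lengths in mm; the calibration is good to about 2 mm. A picture is of the moment at which its call begins. There is no depth.
- finish_job(): hands the job in; it is judged then, once.
Trained networks look in a picture, given as the dict that the camera call returned (one of the last four; its "shot" number tells which), for a name from the list of things; names that differ only in an ending like _2 or _b are one class to them, and where a whole thing is asked for, a point or a joint stands for the part that bears it (a point fixed in the world has none). Each returns a list of dicts, best first, with "confidence" (0 to 1); they miss things now and then, are a little off and sometimes report something else, mostly with a low value. They report only what shows in the picture. A call takes as long as a camera call.
- regions_of(label, picture): "region" (400x640 bool, what is visible of it) and "point" ([row, column] in pixels, amid what is visible of it).
- mark_of(label, picture): "point" ([row, column] in pixels: a listed point, or the origin of a listed thing).
The state is a dict: "time_s": time; "joints": joint angles; "dq": joint speeds; "tau": joint torques, N m; "eef_pos": TCP position; "ee_rot": TCP orientation; "force": force on the tool from outside, world axes, zero at the start; "wrist_torque": the same for the moment, N m; "grip_width": opening from 0.0 (shut) to 1.0 (fully open); "grip_force": force on a finger pad.
Only numpy, scipy, OpenCV 4.12 (cv2) and the standard library are available. Lean on these libraries where they do the work, as an engineer would, in place of code of your own. Each camera call takes 0.05 s, during which the arm holds its last target. There are 200 camera calls.

### The job

The two look-alike canisters on the plywood board hold the two parts of a casting resin: one has an ordinary right-hand cap and the other a left-hand cap so that the caps can never be swapped, but nobody marked which is which. First push the toggle clamp's handle fully down so that it holds the canister in the fenced station, then find out by trying which way that canister's cap loosens, unscrew it, lift it straight off and finish while still holding it in the gripper, level and right above the open neck, 5 to 15 cm clear, so that it can drip back. The canister stays seated and clamped; the parked canister and the other things on the bench stay where they are.

Things in the scene. Friction and masses are not known exactly. Their poses are not given: they have to be found in the camera images.
- board: Plywood board fixed to the bench, 12 mm thick, 235 (x) x 325 (y) mm. Origin: bench level, under the centre of the fenced station; x points away from the robot, y left along the station to the clamp. Strips 18 mm high fence the canister (1.5 mm play, axes as the board); its cap is at (0, -38) mm. Parking place near (108, 20) mm. Clamp pedestal: y 86 to 150, 102 mm high.
- can_1: Aluminium-grey oblong canister, blank paper labels, 76 (its x) x 150 (its y) x 95 mm high, 0.4 to 0.8 kg; origin: centre of its underside. Neck (38 mm diameter, 30 mm high) on its top, 38 mm from the centre towards its -y, under its cap. Looks exactly like can_2; one has a right-hand, the other a left-hand thread, which is unknown. Starts swap them between station and parking place.
- can_2: Twin of can_1 with the other thread hand: same look, sizes and origin. Whichever of the two stands in the fenced station (at the board's origin) is the one to clamp and open; the other is parked behind it and stays closed.
- cap_1: Black ribbed round cap of can_1, 58 mm diameter, 31 mm high, 0.06 kg; origin on its axis at the skirt's lower edge, z up. On the canister: skirt edge 98 mm, top 129 mm above the canister's underside. Three-lug quick thread, not stuck. Turned the wrong way it meets a hard stop within 10 degrees; the right way is anticlockwise from above for a right-hand thread, else clockwise.
- cap_2: Cap of can_2, like cap_1. Turned the right way either cap turns freely, staying down on its seat (no rise needed), and lifts straight off once turned 48 to 75 degrees from its start (60 is best); before that it lifts only 2 to 6 mm, then pulls on the canister.
- can_1_mouth (a point): Centre of the open rim of canister 1's neck (125 mm above its underside); with the cap on, the cap's origin is 27 mm below it. Its axes are the canister's.
- can_2_mouth (a point): The same point of canister 2.
- clamp_handle (a joint): Angle of the toggle clamp's handle above level: 0 fully down (clamped), 0.9 to 1.0 at the start (handle standing up at a slant). It stays where it is left; about 10 N at the grip push it down. The clamp arm then swings over and its rubber foot lands on the canister's top at board y = +43 mm; closed, the clamp is lower than 150 mm above the bench.
- clamp_pivot (a point): Pivot of the clamp handle, on the board at (0, 128) mm, 138 mm above the bench. The handle turns about the board's x axis; at angle 0 it points along the board's +y, at larger angles it rises above that.
- clamp_grip (a point): Centre of the black round grip on the clamp handle, 85 mm from the pivot along the handle; the grip is 20 mm thick and runs from 43 to 115 mm from the pivot.
- pour_cup: Small steel pouring cup, 49x61x32 mm, on the board's far right; leave alone. Origin under its centre.
- wood_spoon: Small wooden spoon, 25x120x8 mm; leave alone.
- scissors: Scissors lying flat, 87x199x9 mm; leave alone.
- marker: Marker pen, 17x135x16 mm; leave alone.
- plaster_block: Cast plaster block, 58x54x22 mm, on the board's far left; leave alone.

How it is judged:
By the outcome, as a careful person would: the job done as asked, in the order asked, and still so for the second after the job is handed in, while the arm keeps its last pose, push and grip.
It also fails if it takes over 58 s, if anything falls off the work surface, if the arm or the gripper's body presses on something with over 40 N, if the wrist force passes 120 N, or if a joint passes its speed limit or range.

## Working session

There is one attempt and no reset: what is moved stays moved. The work goes in short steps, Python scripts to look and compute and a tool call to move; the robot and the scene stay as the last step left them, time stands still between calls to the robot, and variables do not carry over. Pictures are saved under pics/ and viewed, at most 10 in all, crops included, and the job is handed in when it is done.

Besides the shell and the picture viewer there is one more tool, called in YAML: its name, and indented under it one key for each argument. jog_arm: Moves the arm, as the interface text tells. Shifts and turns lie within -1 to 1; 1 stands for 0.4 m of shift or pi/2 rad of turn. Its arguments: {"type":"object","properties":{"series":{"type":"string"},"grip_force":{"type":"number"}},"required":["series"]}

```bash
mkdir -p pics; ls; cat > h.py <<'E'
import numpy as np,cv2
from rig import *
def proj(c,X):
    p=c["intrinsics"]@(c["R"]@np.asarray(X,float)+c["t"]); return p[:2]/p[2]
def ray(c,rc):
    d=np.linalg.inv(c["intrinsics"])@np.array([rc[1],rc[0],1.]); R=np.array(c["R"]); return -R.T@np.array(c["t"]),R.T@d
def onz(c,rc,z):
    o,d=ray(c,rc); return o+d*(z-o[2])/d[2]
def save(c,n): cv2.imwrite(f"pics/{n}.png",c["img"][:,:,::-1])
E
python3 - <<'E'
from h import *
np.set_printoptions(precision=1,suppress=True)
Z={'can_1_mouth':137,'can_1':12,'cap_1':110,'clamp_pivot':138,'clamp_grip':200,'board':0,'pour_cup':12,'plaster_block':12}
ims=[]
for n in("scene","side"):
    c=capture(n);save(c,n);ims.append(c["img"])
    for k,z in Z.items():
        print(n,k,[(round(m["confidence"],2),np.round(m["point"]),onz(c,m["point"],z)) for m in mark_of(k,c)[:3]])
s=sense();print(s["eef_pos"],s["ee_rot"],s["time_s"])
cv2.imwrite("pics/a.png",cv2.resize(np.vstack(ims),(800,1000))[:, :, ::-1])
E
```

```text
pics
scene can_1_mouth [(0.61, array([218., 321.]), array([491.8, -36.1, 137. ]))]
scene can_1 [(0.88, array([236., 311.]), array([487.6,  12.7,  12. ])), (0.84, array([220., 339.]), array([582.9,  23.2,  12. ]))]
scene cap_1 [(0.78, array([225., 322.]), array([495.1, -36. , 110. ])), (0.56, array([204., 349.]), array([589.9,  -9.2, 110. ]))]
scene clamp_pivot [(0.65, array([179., 284.]), array([473., 128., 138.]))]
scene clamp_grip [(0.82, array([148., 267.]), array([460. , 194.8, 200. ]))]
scene board [(0.79, array([239., 311.]), array([487.8,  13.1,   0. ]))]
scene pour_cup [(0.64, array([239., 372.]), array([625.4, -77. ,  12. ]))]
scene plaster_block [(0.61, array([190., 314.]), array([576.4, 162.2,  12. ]))]
side can_1_mouth [(0.72, array([162., 303.]), array([488.3, -45.5, 137. ])), (0.22, array([188., 388.]), array([420.5, 155.4, 137. ]))]
side can_1 [(0.91, array([200., 316.]), array([493.7,  -2.9,  12. ])), (0.82, array([235., 301.]), array([595.4,  33.9,  12. ])), (0.73, array([300., 434.]), array([527.2, 380.5,  12. ]))]
side cap_1 [(0.7, array([209., 283.]), array([606.3,  -5.1, 110. ]))]
side clamp_pivot [(0.74, array([197., 367.]), array([471.4, 134.4, 138. ]))]
side clamp_grip [(0.67, array([187., 389.]), array([454.8, 173.8, 200. ]))]
side board []
side pour_cup [(0.81, array([217., 261.]), array([621.1, -79.2,  12. ]))]
side plaster_block [(0.89, array([264., 351.]), array([578.1, 178.1,  12. ])), (0.31, array([203., 319.]), array([495.2,   9.2,  12. ]))]
[164.1 498.7 250.3] [-0.   0.2  1.   0. ] 0.9
```

View pics/scene.png

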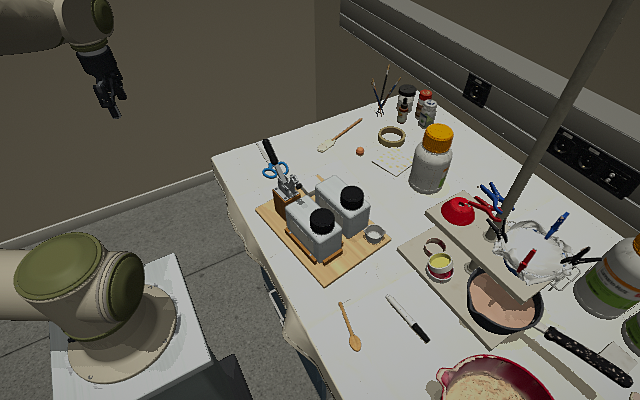

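View pics/side.png

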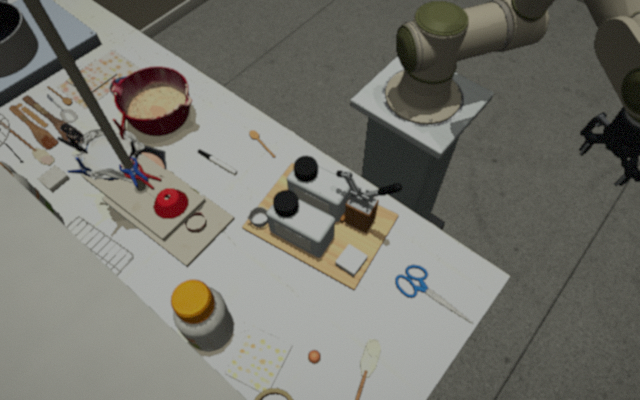

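The scene shows the station canister nearer the robot (cap at about px 321,218) and the handle standing up at (268,150). In the side view its cap is at (306,165), the parked one at (286,203) and the handle grip at (388,188). Next I'll fit the board pose from both cameras.

```bash
cat >> h.py <<'E'
from scipy.optimize import least_squares
def model(p):
    x,y,w,a=p; c,s=np.cos(w),np.sin(w)
    B=lambda u,v,z:np.array([x+c*u-s*v,y+s*u+c*v,z])
    return B,{'can_1_mouth':B(0,-38,137),'can_1':B(0,0,12),'cap_1':B(0,-38,110),'clamp_pivot':B(0,128,138),
     'clamp_grip':B(0,128+85*np.cos(a),138+85*np.sin(a)),'board':B(0,0,0)}
def fit(names,p0,near=25,fixa=None):
    obs=[]
    for n in names:
        c=capture(n); M=model(p0)[1]
        for k in M:
            for m in mark_of(k,c):
                q=np.array(m["point"])[::-1]
                if m["confidence"]>.4 and np.hypot(*(q-proj(c,M[k])))<near: obs.append((n,c,k,q));break
    f=lambda p:np.concatenate([(proj(c,model(p)[1][k])-q)*(800/ 400) for n,c,k,q in obs])
    r=least_squares(f,p0,loss='soft_l1',x_scale=[10,10,.1,.1])
    for n,c,k,q in obs: print(n,k,np.round(q),np.round(proj(c,model(r.x)[1][k])-q,1))
    return r.x
E
python3 - <<'E'
from h import *
p=fit(["scene","side"],[489,0,.1,.95]);print(p.round(3))
M=model(p)[1]
for k in M:print(k,M[k].round(1))
print(sense()["ee_rot"])
E
```

```text
scene can_1_mouth [324. 219.] [-2.5 -1.4]
scene can_1 [313. 239.] [-0.1  0.2]
scene cap_1 [322. 225.] [-0.1 -0.4]
scene clamp_pivot [282. 181.] [ 0.4 -2. ]
scene clamp_grip [266. 148.] [2.8 2. ]
scene board [311. 239.] [1.8 2.7]
side can_1_mouth [304. 162.] [0.6 3.1]
side can_1 [320. 201.] [-0.9 -1.3]
side cap_1 [306. 172.] [-1.  -0.8]
side clamp_pivot [366. 195.] [0.4 0.1]
side clamp_grip [389. 190.] [ 1.5 -0.3]
[4.87318e+02 2.59000e+00 1.50000e-01 8.85000e-01]
can_1_mouth [493. -35. 137.]
can_1 [487.3   2.6  12. ]
cap_1 [493. -35. 110.]
clamp_pivot [468.2 129.2 138. ]
clamp_grip [460.2 182.4 203.8]
board [487.3   2.6   0. ]
[ 1.30202516e-05  1.58215959e-01  9.87404532e-01 -7.29742616e-07]
```

```bash
cat >> h.py <<'E'
from scipy.spatial.transform import Rotation as Ro
P0=[487.3,2.6,.15,.885]
def series(targets,opening,p=P0):
    """targets: (board u,v,world z of TCP, tool-y yaw relative to board y in deg, rows); tool pointing down"""
    s=sense(); q=np.array(s["ee_rot"]); R=Ro.from_quat(np.r_[q[1:],q[0]]); B=model(p)[0]; out=[]
    for u,v,z,w,*n in targets:
        d=R.inv().apply(B(u,v,z)-s["eef_pos"])/400
        y=np.deg2rad(w)+p[2]; T=np.c_[[-np.cos(y),-np.sin(y),0],[-np.sin(y),np.cos(y),0],[0,0,-1]]
        r=(R.inv()*Ro.from_matrix(T)).as_rotvec()/(np.pi/2)
        out+=[" ".join(f"{k+0:.3f}" for k in [*d,*r,opening])]
    print(";\n".join(out))
E
python3 - <<'E'
from h import *
c=capture("side");i=c["img"][150:250,240:420];s=capture("scene")["img"][120:270,240:420]
cv2.imwrite("pics/z.png",cv2.resize(np.vstack([i,s]),None,fx=2.4,fy=2.4,interpolation=2)[:,:,::-1])
series([(0,200,330,0),(-60,0,330,0)],-1)
E
```

```text
-0.930 -0.479 -0.199 -0.000 0.000 -0.298 -1.000;
-1.021 -0.993 -0.199 -0.000 0.000 -0.298 -1.000
```

View pics/z.png

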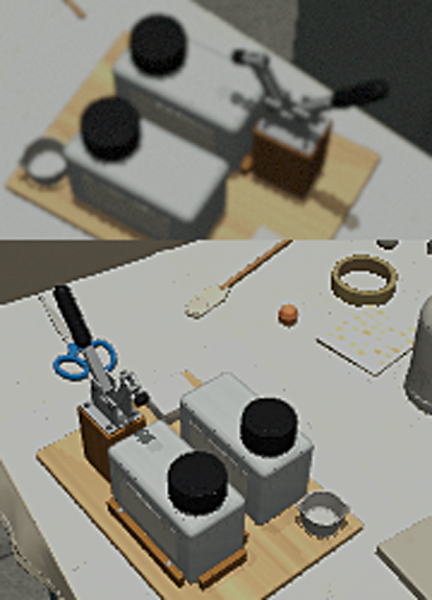

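The crop shows the clamp arm raised and leaning towards the canister (-y), with the handle up towards +y. The space above the pivot is free for the fingers. Moving over it now.

jog_arm:
  series: "-0.2 -0.1 -0.2 0 0 -0.1 -1;-0.4 -0.2 -0.2 0 0 -0.2 -1;-0.6 -0.3 -0.2 0 0 -0.298 -1;-0.8 -0.45 -0.2 0 0 -0.298 -1;-0.93 -0.55 -0.2 0 0 -0.298 -1;-0.93 -0.6 -0.2 0 0 -0.298 -1;-0.93 -0.6 -0.2 0 0 -0.298 -1;-0.93 -0.6 -0.2 0 0 -0.298 -1;-0.93 -0.6 -0.2 0 0 -0.298 -1;-0.93 -0.6 -0.2 0 0 -0.298 -1;-0.93 -0.6 -0.2 0 0 -0.298 -1;-0.93 -0.6 -0.2 0 0 -0.298 -1"

```text
time_s: 3.2
eef_pos: [442.1, 155.2, 330.4]
ee_rot: [0.0, -0.076, 0.997, 0.0]
force: [-0.8, 0.6, 0.3]
grip_width: 0.005
grip_force: 0.0
```

```bash
python3 - <<'E'
from h import *
c=capture("wrist");save(c,"w1")
p=fit(["scene","side","wrist"],P0,40);print(p.round(3));B,M=model(p)
print(-np.array(c["R"]).T@c["t"],sense()["eef_pos"],sense()["time_s"],sense()["force"])
E
```

```text
scene can_1_mouth [321. 220.] [ 0.3 -3. ]
scene can_1 [314. 238.] [-1.   0.7]
scene cap_1 [322. 224.] [-0.6  0.1]
scene clamp_pivot [282. 180.] [-0.  -0.5]
scene clamp_grip [267. 148.] [0.8 1.1]
scene board [311. 240.] [2.4 0.8]
side can_1_mouth [302. 163.] [2.9 3.1]
side can_1 [302. 234.] [ 17.6 -33.3]
side cap_1 [306. 172.] [-0.5  1. ]
side clamp_pivot [368. 194.] [-0.9  1. ]
side clamp_grip [387. 190.] [ 5.3 -0.7]
wrist can_1 [209. 180.] [-1.2 -1.2]
wrist cap_1 [141. 198.] [1.4 0.4]
wrist clamp_pivot [296. 204.] [-0.9 -0.7]
wrist clamp_grip [356. 225.] [0.1 0.5]
[4.88352e+02 4.74300e+00 1.67000e-01 8.78000e-01]
[371.4505872  145.0845391  453.80701295] [442.44284626 154.4852679  330.29903793] 4.3 [ 0.34122291 -0.10772547 -0.4391319 ]
```

View pics/w1.png

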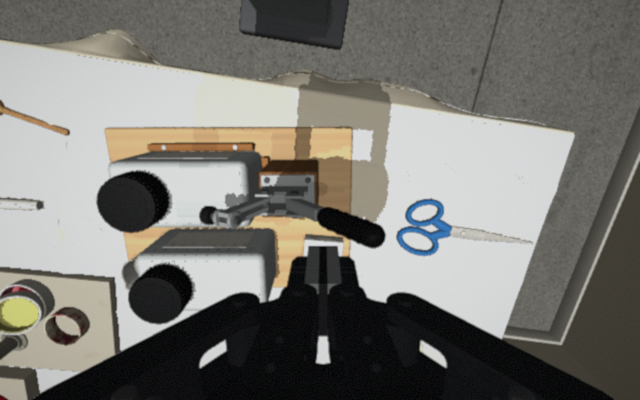

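The wrist view shows the station cap at (133,200), the handle from (320,215) to (372,235), and the board's near edge at row 128 from column 107 to 352. I'll check yaw from that edge, then plan the push.

```bash
python3 - <<'E'
from h import *
c=capture("wrist")
a,b=onz(c,(128,107),12),onz(c,(128,352),12);d=b-a;print(d,np.hypot(*d[:2]),np.arctan2(-d[0],d[1]))
P=[488.4,4.5,.16,.88]
T=[]
for a in [1.25,1.1,.95,.8,.65,.5,.35,.2,.1,0,-.05]:
    d=np.array([np.cos(a),np.sin(a)]);n=np.array([-d[1],d[0]])
    y,z=np.array([128,138])+78*d+10*n; T.append((0,y-14.5,z+19,0)); print(round(a,2),np.round((y-14.5,z+19)))
series([(0,T[0][1]-5,300,0)]+T,-1,P)
E
```

```text
[-47.33382053 314.67770199   0.        ] 318.21776614861153 0.14930068207967043
1.25 [129. 234.]
1.1 [140. 231.]
0.95 [151. 226.]
0.8 [161. 220.]
0.65 [170. 212.]
0.5 [177. 203.]
0.35 [183. 193.]
0.2 [188. 182.]
0.1 [190. 175.]
0 [192. 167.]
-0.05 [192. 163.]
-0.054 -0.079 0.076 0.000 0.000 -0.006 -1.000;
-0.054 -0.066 0.240 0.000 0.000 -0.006 -1.000;
-0.054 -0.038 0.248 0.000 0.000 -0.006 -1.000;
-0.054 -0.011 0.260 0.000 0.000 -0.006 -1.000;
-0.054 0.014 0.276 0.000 0.000 -0.006 -1.000;
-0.053 0.036 0.295 0.000 0.000 -0.006 -1.000;
-0.053 0.055 0.318 0.000 0.000 -0.006 -1.000;
-0.053 0.070 0.343 0.000 0.000 -0.006 -1.000;
-0.053 0.082 0.370 0.000 0.000 -0.006 -1.000;
-0.053 0.087 0.389 0.000 0.000 -0.006 -1.000;
-0.053 0.091 0.408 0.000 0.000 -0.006 -1.000;
-0.053 0.092 0.418 0.000 0.000 -0.006 -1.000
```

jog_arm:
  series: "-0.054 -0.06 0.12 0 0 -0.004 -1;-0.054 -0.055 0.24 0 0 -0.004 -1;-0.054 -0.038 0.248 0 0 -0.004 -1;-0.054 -0.038 0.248 0 0 -0.004 -1;-0.054 -0.024 0.254 0 0 -0.004 -1;-0.054 -0.011 0.26 0 0 -0.004 -1;-0.054 0.002 0.268 0 0 -0.004 -1;-0.054 0.014 0.276 0 0 -0.004 -1;-0.054 0.025 0.285 0 0 -0.004 -1;-0.054 0.036 0.295 0 0 -0.004 -1;-0.054 0.046 0.306 0 0 -0.004 -1;-0.054 0.055 0.318 0 0 -0.004 -1"

```text
time_s: 5.85
eef_pos: [461.2, 179.6, 204.5]
ee_rot: [0.002, -0.078, 0.997, -0.0]
force: [-1.4, -2.5, 13.7]
grip_width: -0.004
grip_force: 5.7
```

```bash
python3 - <<'E'
from h import *
P=[488.4,4.5,.155,.5]
s=sense();print(s["force"],s["eef_pos"])
p=fit(["scene","side","wrist"],P,40);print(p.round(3))
c=capture("wrist");save(c,"w2")
T=[]
for a in [.35,.2,.1,0,-.05,-.1]:
    d=np.array([np.cos(a),np.sin(a)]);n=np.array([-d[1],d[0]])
    y,z=np.array([128,138])+78*d+10*n; T.append((0,y-14.5,z+19,0))
series(T,-1,P)
E
```

```text
[-1.41034326 -2.5388446  13.70416964] [461.24702988 179.61791607 204.5468882 ]
scene can_1_mouth [320. 218.] [ 1.1 -1.3]
scene can_1 [339. 217.] [-27.   21.5]
scene cap_1 [347. 202.] [-26.1  22.6]
scene clamp_pivot [282. 180.] [-0.2 -0.9]
scene clamp_grip [266. 151.] [-1.5  0.6]
scene board [312. 238.] [0.8 3. ]
side can_1_mouth [301. 164.] [4.7 1.3]
side can_1 [302. 234.] [ 18.4 -33.5]
side cap_1 [308. 173.] [-1.1 -1. ]
side clamp_pivot [367. 195.] [ 0.2 -0.1]
side clamp_grip [394. 198.] [ 3.9 -0.1]
side board [285. 200.] [35.2  2.2]
wrist can_1 [141. 179.] [-0.9  1. ]
wrist cap_1 [  7. 212.] [ 2.5 -0.2]
wrist clamp_pivot [242. 224.] [-0.7  0.2]
wrist clamp_grip [369. 258.] [-0.1  0.1]
[4.86572e+02 5.13800e+00 1.59000e-01 5.79000e-01]
0.000 0.015 0.028 0.000 0.002 0.001 -1.000;
0.000 0.026 0.055 0.000 0.002 0.001 -1.000;
0.001 0.032 0.074 0.000 0.002 0.001 -1.000;
0.001 0.035 0.093 0.000 0.002 0.001 -1.000;
0.001 0.036 0.103 0.000 0.002 0.001 -1.000;
0.001 0.037 0.113 0.000 0.002 0.001 -1.000
```

View pics/w2.png

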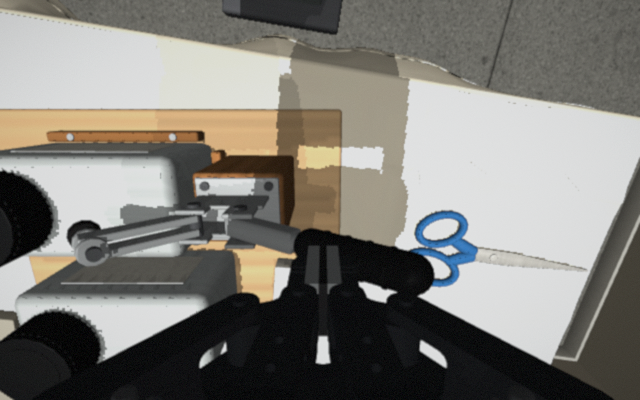

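The finger tips rest on the grip near (318,250) and the handle is coming down, with the arm swinging towards the canister. I'll continue the push.

jog_arm:
  series: "0 0.008 0.014 0 0 0 -1;0 0.015 0.028 0 0 0 -1;0 0.021 0.042 0 0 0 -1;0 0.026 0.055 0 0 0 -1;0 0.029 0.065 0 0 0 -1;0 0.032 0.074 0 0 0 -1;0 0.034 0.084 0 0 0 -1;0 0.035 0.093 0 0 0 -1;0 0.035 0.096 0 0 0 -1"

```text
time_s: 8.07
eef_pos: [459.3, 194.7, 166.4]
ee_rot: [0.002, -0.078, 0.997, 0.001]
force: [-2.3, 4.4, 18.4]
grip_width: -0.002
grip_force: 8.8
```

```bash
python3 - <<'E'
from h import *
s=sense();print(s["force"],s["eef_pos"])
p=fit(["scene","side","wrist"],[487.5,4.5,.155,.0],40);print(p.round(3))
E
```

```text
[-2.31347908  4.38883628 18.41688446] [459.29894814 194.65512029 166.36019958]
scene can_1_mouth [322. 220.] [-0.4 -2.9]
scene can_1 [310. 239.] [ 2.4 -0.8]
scene cap_1 [324. 225.] [-1.9 -0.8]
scene clamp_pivot [284. 179.] [-2.8  0.3]
scene clamp_grip [262. 161.] [0.9 0.2]
scene board [311. 240.] [1.7 0.4]
side can_1_mouth [303. 165.] [2.8 1.2]
side can_1 [323. 202.] [-3.  -1.3]
side cap_1 [287. 205.] [ 19.3 -32.5]
side clamp_pivot [367. 194.] [0.7 1.3]
side clamp_grip [397. 209.] [4.5 0.5]
wrist can_1 [101. 189.] [-1.8  2.6]
wrist clamp_pivot [193. 250.] [ 0.3 -1.2]
wrist clamp_grip [366. 251.] [-0.6  0.2]
[4.88479e+02 5.37700e+00 1.77000e-01 7.80000e-02]
```

Almost down; I'll press until the force shows the stop.

jog_arm:
  series: "0 0.001 0.006 0 0 0 -1;0 0.001 0.011 0 0 0 -1;0 0.001 0.015 0 0 0 -1"

```text
time_s: 9.5
eef_pos: [459.8, 195.0, 165.1]
ee_rot: [0.004, -0.079, 0.997, 0.001]
force: [-20.9, -1.1, 66.6]
grip_width: 0.001
grip_force: 33.0
```

```bash
python3 - <<'E'
from h import *
s=sense();print(s["force"],s["eef_pos"])
c=capture("wrist");save(c,"w3")
E
```

```text
[-20.91448909  -1.07167565  66.56923666] [459.76121521 194.99303153 165.0863017 ]
```

View pics/w3.png

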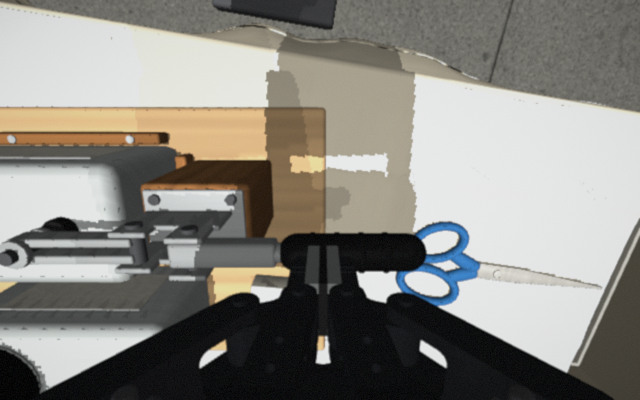

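The handle is level (columns 285–425, row 250) with a hard 67 N stop, so the clamp is closed. Lifting off and moving above the cap, opening on the way.

```bash
python3 - <<'E'
from h import *
P=[487.5,4.5,.155,0]
series([(0,190,270,0),(0,-38,270,0)],1,P)
E
```

```text
0.003 -0.006 -0.262 0.001 0.005 0.001 1.000;
0.004 -0.576 -0.263 0.001 0.005 0.001 1.000
```

jog_arm:
  series: "0 0 -0.13 0 0.002 0 -1;0 0 -0.26 0 0.005 0 -1;0.003 -0.14 -0.262 0 0.005 0 0;0.003 -0.28 -0.262 0 0.005 0 1;0.003 -0.42 -0.262 0 0.005 0 1;0.003 -0.576 -0.262 0 0.005 0 1;0.003 -0.576 -0.262 0 0.005 0 1;0.003 -0.576 -0.262 0 0.005 0 1;0.003 -0.576 -0.262 0 0.005 0 1"

```text
time_s: 10.68
eef_pos: [492.9, -32.9, 263.5]
ee_rot: [-0.004, -0.079, 0.997, -0.0]
force: [0.2, 0.3, 0.5]
grip_width: 1.0
grip_force: 0.0
```

```bash
python3 - <<'E'
from h import *
s=sense();print(s["force"],s["eef_pos"],s["joints"],s["time_s"],s["grip_width"])
P=[487.5,4.5,.155,0]
p=fit(["scene","side","wrist"],P,20);print(p.round(3));M=model(p)[1];print(M["cap_1"])
for n in("scene","side","wrist"):
    c=capture(n)
    q=proj(c,model(P)[0](0,-38,141))
    r=[x for x in regions_of("cap_1",c) if np.hypot(*(np.array(x["point"])[::-1]-q))<40+60*(n=="wrist")]
    for x in r:
        ys,xs=np.where(x["region"]);print(n,x["confidence"],x["point"],xs.min(),xs.max(),ys.min(),ys.max(),"pred centre",proj(c,model(P)[0](0,-38,125)))
    if n=="wrist": save(c,"w4")
E
```

```text
[0.17697846 0.30456165 0.46628301] [492.93756936 -32.91557777 263.5345081 ] [-0.30266387  0.23839881  1.5607196  -0.00343746  1.34949619 -2.03095803] 10.675 0.9998907485707172
scene can_1_mouth [324. 219.] [-2.8 -2.3]
scene can_1 [314. 241.] [-1.2 -3. ]
scene cap_1 [322. 226.] [-0.6 -2.2]
scene clamp_pivot [284. 181.] [-1.4 -2.5]
scene clamp_grip [265. 158.] [ 0.7 -0. ]
side can_1_mouth [302. 163.] [3.7 3.2]
side can_1 [321. 204.] [-1.3 -3.1]
side cap_1 [309. 172.] [-2.9  0.7]
side clamp_pivot [366. 197.] [ 0.1 -0.7]
side clamp_grip [397. 210.] [ 3.2 -0. ]
wrist can_1 [356. 175.] [ 0.4 -0.4]
wrist cap_1 [325. 196.] [-2.3  0.1]
wrist clamp_pivot [536. 207.] [-1.4  0.1]
[4.88861e+02 4.76300e+00 1.43000e-01 1.41000e-01]
[494.27785933 -32.84883228 110.        ]
scene 0.9 [220.8, 321.7] 311 333 209 233 pred centre [321.25735307 220.46164006]
scene 0.64 [197.7, 350.3] 340 361 187 208 pred centre [321.25735307 220.46164006]
wrist 0.81 [201.2, 322.9] 286 360 162 238 pred centre [322.94285506 199.30043778]
```

View pics/w4.png

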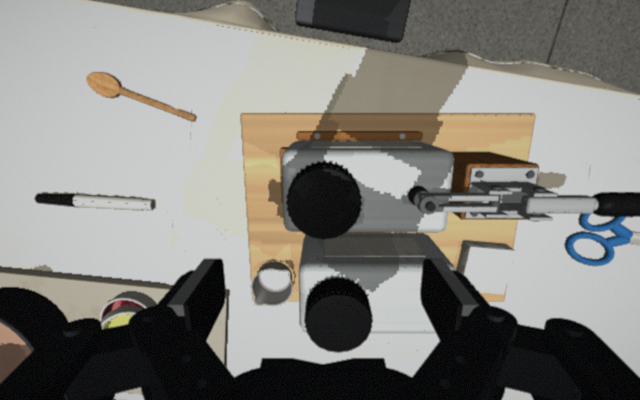

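The wrist view shows the station cap at (323,200), which matches the predicted centre within 2 px. The parked cap is at (338,313) and the clamp looks closed. The last joint is at -2.03 with too little room for a 60° anticlockwise turn, so I'll regrip 60° clockwise of here and go down over the cap.

```bash
python3 - <<'E'
from h import *
P=[487.8,4.5,.155,0]
series([(0,-38,200,-60),(0,-38,129,-60)],1,P)
c=capture("scene");B=model(P)[0]
for a in(0,.1,.3):print(a,proj(c,B(0,128+110*np.cos(a),138+110*np.sin(a))))
x=regions_of("clamp_grip",c)[0];ys,xs=np.where(x["region"]);print(x["confidence"],x["point"],xs.min(),xs.max(),ys.min(),ys.max())
i=c["img"][140:200,240:300].astype(int).sum(2);ys,xs=np.where(i<130);print(xs.min()+240,ys.min()+140)
E
```

```text
-0.003 0.002 0.159 -0.003 -0.005 0.668 1.000;
-0.005 0.002 0.336 -0.003 -0.005 0.668 1.000
0 [260.01975759 157.4167385 ]
0.1 [259.61212218 154.49428341]
0.3 [259.43286084 149.22954638]
0.61 [166.4, 269.3] 258 286 155 183
258 140
```

jog_arm:
  series: "0 0 0.03 0 0 0.11 1;0 0 0.06 0 0 0.22 1;0 0 0.09 0 0 0.33 1;0 0 0.12 0 0 0.44 1;0 0 0.14 0 0 0.55 1;0 0 0.159 -0.003 -0.005 0.668 1;-0.003 0.002 0.159 -0.003 -0.005 0.668 1;-0.004 0.002 0.2 -0.003 -0.005 0.668 1;-0.005 0.002 0.25 -0.003 -0.005 0.668 1;-0.005 0.002 0.3 -0.003 -0.005 0.668 1;-0.005 0.002 0.336 -0.003 -0.005 0.668 1;-0.005 0.002 0.336 -0.003 -0.005 0.668 1;-0.005 0.002 0.336 -0.003 -0.005 0.668 1"

```text
time_s: 13.75
eef_pos: [494.2, -33.2, 129.8]
ee_rot: [0.001, 0.431, 0.902, 0.0]
force: [0.1, 0.2, -0.2]
grip_width: 0.999
grip_force: 0.0
```

```bash
python3 - <<'E'
from h import *
s=sense();print(s["force"],s["wrist_torque"],s["eef_pos"],s["joints"],s["time_s"])
c=capture("wrist");save(c,"w5")
print(proj(c,model([487.8,4.5,.155,0])[0](0,-38,125)),[ (r["confidence"],r["point"]) for r in regions_of("cap_1",c)])
E
```

```text
[ 0.05700806  0.21625675 -0.19857077] [ 0.00347056  0.02683761 -0.00871196] [494.23894011 -33.23563269 129.81655367] [-3.04388994e-01  3.82001408e-01  1.74329741e+00  6.01588458e-04
  1.01433773e+00 -9.83686062e-01] 13.75
[321.51455954 279.04275225] [(0.85, [285.4, 320.3]), (0.56, [307.5, 535.7]), (0.17, [78.1, 439.5])]
```

View pics/w5.png

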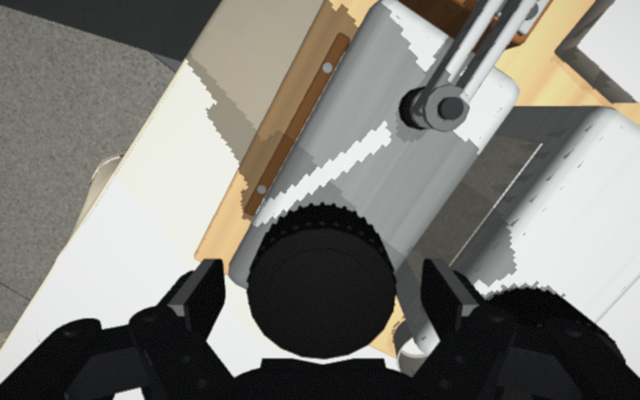

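The cap (columns 248–397) sits centred between the pads (224 and 423), and the foot rests on the canister at (440,105). Closing now.

jog_arm:
  series: "0 0 0 0 0 0 -1;0 0 0 0 0 0 -1;0 0 0 0 0 0 -1;0 0 0 0 0 0 -1;0 0 0 0 0 0 -1;0 0 0 0 0 0 -1"
  grip_force: 45

```text
time_s: 14.6
eef_pos: [494.0, -33.2, 129.7]
ee_rot: [0.001, 0.432, 0.902, 0.0]
force: [-1.3, 0.7, 6.3]
grip_width: 0.667
grip_force: 47.5
```

jog_arm:
  series: "0 0 0 0 0 -0.04 -1;0 0 0 0 0 -0.08 -1;0 0 0 0 0 -0.08 -1"

```text
time_s: 14.98
eef_pos: [494.2, -33.2, 129.7]
ee_rot: [0.001, 0.374, 0.928, 0.0]
force: [-0.4, 1.0, 4.2]
grip_width: 0.663
grip_force: 47.5
```

```bash
python3 -c "
from h import *
s=sense();print(s['force'],s['wrist_torque'],s['eef_pos'],s['ee_rot'],s['joints'],s['tau'])"
```

```text
[-0.38227384  0.99959139  4.15043201] [ 0.01200438  0.14442948 -0.05510834] [494.16072101 -33.20278743 129.66846864] [9.92847774e-04 3.73821224e-01 9.27500177e-01 3.57395705e-04] [-3.04394971e-01  3.82018754e-01  1.74373789e+00  6.55480973e-04
  1.01380034e+00 -1.10928573e+00] [-1.98429795e-01 -3.80053210e+01 -2.05289233e+01  9.79398319e-03
 -1.42765562e-01 -2.50649219e-01]
```

jog_arm:
  series: "0 0 0 0 0 -0.03 -1;0 0 0 0 0 -0.06 -1;0 0 0 0 0 -0.06 -1"

```text
time_s: 15.35
eef_pos: [494.2, -33.2, 129.7]
ee_rot: [0.001, 0.33, 0.944, 0.0]
force: [0.1, 0.1, 4.9]
grip_width: 0.661
grip_force: 47.5
```

```bash
python3 -c "
from h import *
s=sense();print(s['force'],s['wrist_torque'],s['ee_rot'],s['joints'][5],s['tau'][5])"
```

```text
[0.09627655 0.13463295 4.93491936] [ 0.04055485  0.15680124 -0.03028575] [1.00359776e-03 3.29764715e-01 9.44062571e-01 2.95443493e-04] -1.2033669839814005 -0.1836708001792431
```

Past 12° anticlockwise there is almost no torque, so this is a right-hand cap. Continuing to 60°.

jog_arm:
  series: "0 0 0 0 0 -0.07 -1;0 0 0 0 0 -0.14 -1;0 0 0 0 0 -0.21 -1;0 0 0 0 0 -0.28 -1;0 0 0 0 0 -0.35 -1;0 0 0 0 0 -0.42 -1;0 0 0 0 0 -0.48 -1;0 0 0 0 0 -0.53 -1;0 0 0 0 0 -0.53 -1"

```text
time_s: 16.48
eef_pos: [494.2, -33.3, 129.6]
ee_rot: [0.001, -0.08, 0.997, -0.0]
force: [-0.3, 0.3, 5.8]
grip_width: 0.669
grip_force: 47.5
```

```bash
python3 - <<'E'
from h import *
s=sense();print(s['force'],s['wrist_torque'],s['ee_rot'],s['joints'][5],s['tau'][5])
c=capture("wrist");save(c,"w6")
E
```

```text
[-0.2622449   0.31579582  5.77494218] [-0.03810248  0.05379874  0.02744334] [ 1.09832743e-03 -8.00173186e-02  9.96792851e-01 -1.87848151e-04] -2.0357456237035896 -0.34164128825068474
```

View pics/w6.png

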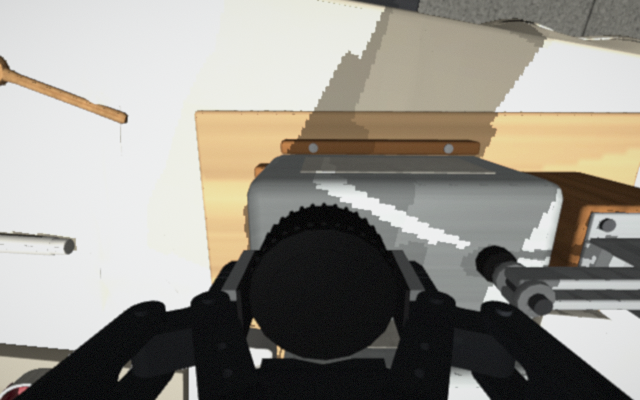

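The cap is gripped firmly at (323,285) after a 60° turn, and the canister is still seated. Lifting gently.

jog_arm:
  series: "0 0 -0.008 0 0 0 -1;0 0 -0.016 0 0 0 -1;0 0 -0.024 0 0 0 -1;0 0 -0.024 0 0 0 -1"

```text
time_s: 17.02
eef_pos: [493.9, -33.2, 138.9]
ee_rot: [0.001, -0.08, 0.997, 0.0]
force: [0.5, -0.3, -0.8]
grip_width: 0.664
grip_force: 47.8
```

jog_arm:
  series: "0 0 -0.05 0 0 0 -1;0 0 -0.11 0 0 0 -1;0 0 -0.18 0 0 0 -1;0 0 -0.24 0 0 0 -1;0 0 -0.28 0 0 0 -1;0 0 -0.28 0 0 0 -1;0 0 -0.28 0 0 0 -1;0 0 -0.28 0 0 0 -1"

```text
time_s: 18.02
eef_pos: [493.4, -33.1, 249.9]
ee_rot: [-0.0, -0.08, 0.997, 0.0]
force: [-0.0, 0.9, -1.4]
grip_width: 0.665
grip_force: 48.0
```

```bash
python3 - <<'E'
from h import *
s=sense();print(s['force'],s['eef_pos'],s['ee_rot'],s['grip_width'],s['time_s'])
c=capture("wrist");d=capture("scene");
a=c["img"][:,:,::-1];b=cv2.resize(d["img"][130:270,230:430],(640,448))[:,:,::-1]
cv2.imwrite("pics/e.png",cv2.resize(np.vstack([a,b]),(453,600)))
p=fit(["scene","side"],[487.8,4.5,.155,0],15);print(p.round(3))
E
```

```text
[-0.00712182  0.91865502 -1.38088273] [493.44991491 -33.08160817 249.85209163] [-2.68895622e-04 -7.97426410e-02  9.96815366e-01  4.05805037e-04] 0.6651646314873989 18.025
scene can_1_mouth [321. 218.] [-0.2 -0.3]
scene can_1 [313. 236.] [-0.6  3.1]
scene clamp_pivot [281. 180.] [ 0.7 -0.6]
scene clamp_grip [267. 161.] [-2.  -0.1]
scene board [312. 240.] [0.3 1.3]
side can_1_mouth [303. 162.] [2.4 2.3]
side can_1 [321. 199.] [-1.   0.1]
side clamp_pivot [368. 196.] [-1.2 -1.3]
side clamp_grip [400. 210.] [0.1 0.3]
[4.86002e+02 2.73300e+00 1.50000e-01 6.50000e-02]
```

View pics/e.png

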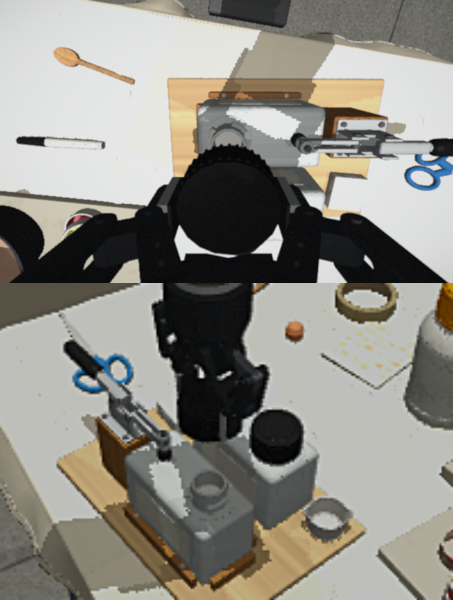

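The pictures show the cap held level above the open neck, about 93 mm clear. The canister is seated and clamped, and everything else is undisturbed, so I'm handing in.

```bash
python3 -c "
from rig import *
print(finish_job())"
```

```text
the job is handed in; nothing more can be done
None
```

I clamped the station canister, found its cap loosens anticlockwise (right-hand thread), unscrewed it 60° and lifted it off; I handed the job in at about 18 s with the cap held level about 93 mm above the open neck.

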